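Clip the shop's key hook onto the counter eye

TASK

Lift the yellow-topped snap hook out of its black dock and clip it onto the front bar of the steel loop on the green counter bracket: holding it level with the bar, press its red sprung gate squarely and gently against the bar until the bar passes inside and the gate springs shut behind it. Only then lower it gently until it hangs from the bar by itself and take the gripper away, without straining the bracket and without knocking the other things on the counter about.

Things in the scene. Friction and masses are not known exactly. Their poses are not given: they have to be found in the camera images.
- hook_grip (a point): Centre of the yellow grip block on top of the loose snap hook, 22 (x) x 14 (y) x 44 mm (z); take it here from above. Axes are the hook's: z up when it stands or hangs, +x towards the side of the red gate. The hook is flat in its x-z plane, 150 mm tall, about 0.2 kg. Below the block an 8 mm steel rod makes a C: crown, spine, bottom rod and a nose.
- hook_mouth (a point): The point of the shut red gate's centre line that should meet the bar: 22 mm in hook x and 51.5 mm below hook_grip. The gate, a 6 mm rod, is hinged 30.5 mm below this point and ends 4.5 mm above it; 6 mm above it the rigid nose starts. Pressed here it swings inward (hook -x): takes 1 to 4 N along x; near the end the bar also forces the hook down, about 10 N, and lets go at the snap.
- hook_crown (a point): Where the centre of the 7 mm bar lies when the hook hangs from it: 35.5 mm below hook_grip, 16 mm above hook_mouth. Hook axes. The underside of the crown rod is 3.5 mm above.
- hook_spine (a point): Centre of the 8 mm spine rod opposite the gate, 41 mm in hook -x from hook_mouth. With the bar level with the mouth (within 2.5 mm), the bar's centre must go 19 to 27 mm inward of the gate's centre line before the gate snaps shut behind it; at 33.5 mm it strikes this rigid spine. Hook axes.
- hook_foot (a point): Underside of the brass weight at the hook's bottom, 128 mm below hook_grip; the weight is 32 x 12 x 36 mm (x, y, z). Hook axes.
- gate (a joint): Swing of the hook's gate: 0 shut, positive inward, at most 0.95 rad; its spring shuts it.
- dock: Black fixed dock in which the hook's weight stands: foot 75 x 55 x 10 mm, upright pocket walls to 38 mm high, pocket 35 x 15.5 mm and 28 mm deep; origin at the centre of its underside, z up, x as the hook's x at the start.
- bracket: Green fixed bracket on the counter; origin on the counter under the middle of its 50 mm wide post, z up. Its -x looks to the robot's side, where the steel loop stands out. Its clamp block reaches 15 mm to either side in x, 42 mm in y, and up to 156 mm. More than 14 N from the hook while pressing (hook_mouth still near bar height), or 25 N at any time, strains it.
- bracket_top (a point): Post's middle at the height of the loop's rod centre line, 150 mm above the counter; bracket axes. The level loop of 7 mm rod has two side rods at y = +-30 mm and a front bar along y. It slides in a stiff clamp: the front bar's centre was left 62 to 122 mm out in -x, not measured: feel or see it. Bring the hook in bracket +x with its x along bracket x.
- pen_pot: Loose, empty grey pen pot, 68 mm across, 85 mm tall, open; origin under its centre. It and the dock may change places.
- mint_jar: Loose glass jar with green lid, 64 mm across, 85 mm tall; origin under its centre.
- glasses_case: Loose blue case 160 x 62 x 42 mm; origin under its centre.
- card_stack: Loose block of paper cards 90 x 60 x 30 mm; origin under its centre.
Mind the look-alikes: they are no part of the job. There is more than one size of the bracket; the job needs the largest.

How it is judged (in metres and radians):
On the way, in this order (a step that is already met when the one before it is completed fails the run):
1. the hook is lifted clear of its dock (distance of hook_grip from where it was at the start of the episode above 0.03 m and contact force between hook and dock below 0.05 N), for 0.1 s.
2. the gate is pressed open against the loop (value of joint gate above 0.25 rad and contact force between hook and bracket above 0.5 N), for 0.03 s.
3. pressed on level, the gate springs shut behind the bar, before the hook is lowered (value of joint gate below 0.06 rad and x of hook_mouth in the frame of bracket above -0.105 m and z of hook_mouth in the frame of bracket between 0.145 and 0.16 m), for 0.05 s.
At the end, for the whole second after the job is handed in: The hook hangs at rest from the loop's front bar: bar inside the hook under its crown (crown point within about 10 mm of bar height), gate shut (under 0.06 rad), hook between the side rods, leaning less than 0.45 rad, its weight on the bracket (value of joint gate below 0.06 rad and contact force between hook and bracket above 0.5 N and x of hook_crown in the frame of bracket between -0.142 and -0.042 m and y of hook_crown in the frame of bracket between -0.027 and 0.027 m and z of hook_crown in the frame of bracket between 0.138 and 0.158 m and angle between hook_grip's own z axis and vertical below 0.45 rad and velocity of joint gate below 0.1 rad/s and linear speed of hook below 0.03 m/s); the robot touches nothing.
It fails at once if the gate or spine is rammed: more than 14 N between hook and bracket while the hook's mouth is still near bar height (contact force between hook and bracket above 14 N and z of hook_mouth in the frame of bracket above 0.14 m).
It fails at once if the bracket is strained: more than 25 N between hook and bracket (contact force between hook and bracket above 25 N).
It fails at once if the robot pushes the bracket with more than 10 N (contact force between any of the fingers, the arm and bracket above 10 N).
It fails at once if a bystander is knocked more than 30 mm away (distance of any of pen_pot, mint_jar, glasses_case, card_stack from where it was at the start of the episode above 0.03 m).
It also fails if it takes over 58 s, if anything falls off the work surface, if the arm or the gripper's body presses on something with over 40 N, if the wrist force passes 120 N, or if a joint passes its speed limit or range.

ROBOT

A 6-joint arm with a two-finger parallel gripper is mounted at the origin on the work surface. World frame = base frame: x ahead of the robot, y to its left, z up, the work surface at z = 0. Lengths are in mm, angles in rad, forces in N, time in s.
With the tool pointing down it reaches from about 275 to 750 mm from the base axis. Payload 10.2 kg.
Tool frame: the origin (TCP) lies at the very end of the fingers, on their centre line; the grasp point (between the pads) lies 19 mm behind it; y points along the fingers, x is the direction in which the jaws open and shut, and the axes are right-handed (so a half turn about y gives the same grasp; the last joint's range is limited). The gripper opens to 85 mm and grips with 20 to 120 N. Pads are 22 mm wide; open, the fingers measure 114 mm over their backs; the gripper's body (76 mm by 85 mm) begins 54 mm behind the grasp point. The pads swing forward as they close: fully open they stand 13 mm farther back than shut.
Start: joints at [1.024, 0.313, 1.498, -0, 1.331, -0.223], TCP at [167.053, 497.719, 231.294] pointing down, gripper open.
Joint ranges: [-2.94, 2.94], [-0.97, 2.17], [0.19, 2.56], [-1.23, 4.37], [0.02, 3.11], [-2.88, 2.88]. Speed limits (rad/s): [2.39, 2.39, 3.01, 3.14, 3.14, 3.14].

INTERFACE

Orientations are given as a unit quaternion [w, x, y, z].
In Python, from rig import telemetry, imaging, ctrl gives the robot as it stands.
- The arm moves only by the shell command python3 -m handwheel 'ROWS' [FORCE]. ROWS is JSON, a list of rows, each an object with "delta_pos": the shift along the tool's x, y, z in cm, a list of three; "twist": the turn, a rotation vector about the tool's x, y, z in rad, a list of three; "jaw": the opening, from 0 (shut) to 1 (fully open). A call has exactly 10 rows; each row is the pose to reach, as a shift and turn from the pose commanded when the call began, along the tool's axes at that moment; what a row does not reach only later rows make up. A row lasts 1/12 s, in which the tool goes at most 41.7 mm and 7.16 degrees, less where a joint would pass 70% of its speed; a pose out of reach is approached as far as the arm can. A call with a gripper value outside its range is refused whole. The fingers move at their own pace and stop on an object; FORCE is the grip in N (left out, the last holds). Time passes only in rows, so rows that repeat a pose let the fingers close, or fill a call up. It gives the time, the measured TCP pose, the force and the opening at its end, in the units of the state.
- telemetry.sense(): the state, without advancing time (a new reading comes with each control period).
- imaging.capture(name): name is "scene" or "top"; returns a dict with "frame" (384x512x3 uint8, red, green, blue), "z_map" (384x512 float32, mm along the optical axis (not along the pixel's ray), 0 where there is no reading), "fx", "fy", "cx", "cy" (pixels), "D" ([k1, k2, p1, p2, k3] as OpenCV has them; the pictures are not rectified), "rvec" (rotation vector, rad) and "tvec" (3), from world to camera coordinates, as OpenCV has them. Camera axes: x right, y down, z forward; pixel columns grow to the right and rows downward; lengths in mm; the calibration is good to about 2 mm. A picture is of the moment at which its call begins.
- ctrl.finish_job(): hands the job in, once; it reports no verdict.
The state is a dict: "time_s": time; "joints": joint angles; "dq": joint speeds; "tau": joint torques, N m; "eef_pos": TCP position; "ee_rot": TCP orientation; "force": force on the tool from outside, world axes, zero at the start; "wrist_torque": the same for the moment, N m; "grip_width": opening from 0.0 (shut) to 1.0 (fully open).
Only numpy, scipy, OpenCV 4.12 (cv2) and the standard library are available. Lean on these libraries where they do the work, as an engineer would, in place of code of your own. Each camera call takes 0.05 s, during which the arm holds its last target.

## Working session

There is one attempt and no reset: what is moved stays moved. The work goes in short steps, Python scripts to look and compute and a shell command to move; the robot and the scene stay as the last step left them, time stands still between calls to the robot, and variables do not carry over. Pictures are saved under pics/ and viewed, and the job is handed in when it is done.

```bash
mkdir -p pics; ls; cat > h.py <<'E'
import numpy as np,cv2
from rig import telemetry, imaging, ctrl
def cap(name,out=None):
    c=imaging.capture(name)
    if out: cv2.imwrite('pics/'+out,cv2.cvtColor(c['frame'],cv2.COLOR_RGB2BGR))
    np.savez('/tmp/'+name+'.npz',**{k:np.array(v) for k,v in c.items()})
    return c
def load(name): return dict(np.load('/tmp/'+name+'.npz'))
def cam(c):
    K=np.array([[c['fx'],0,c['cx']],[0,c['fy'],c['cy']],[0,0,1.]]);R=cv2.Rodrigues(np.array(c['rvec'],float))[0]
    return K,np.array(c['D'],float).ravel(),R,np.array(c['tvec'],float).ravel()
def ray(c,uv):
    K,D,R,t=cam(c);p=cv2.undistortPoints(np.array(uv,float).reshape(-1,1,2),K,D).reshape(-1,2)
    d=np.c_[p,np.ones(len(p))]
    return -R.T@t, d@R   # d scaled z=1
def onz(c,uv,z):
    o,d=ray(c,uv);return o+d*((z-o[2])/d[:,2])[:,None]
def depthpt(c,uv):
    uv=np.array(uv).reshape(-1,2);o,d=ray(c,uv);z=np.array([c['z_map'][int(v),int(u)] for u,v in uv])
    return o+d*z[:,None]
def proj(c,P):
    K,D,R,t=cam(c);return cv2.projectPoints(np.array(P,float).reshape(-1,3),np.array(c['rvec'],float),t,K,D)[0].reshape(-1,2)
E
python3 - <<'E'
from h import *
for n in('scene','top'):
    c=cap(n,n+'0.png');K,D,R,t=cam(c);print(n,K[0,0],D,-R.T@t,R[2])
print(telemetry.sense())
E
```

```text
pics
scene 398.9369588248005 [0.04292818 0.         0.         0.         0.        ] [1088.59470354  504.37695386  749.65968252] [-0.54755806 -0.49703    -0.67315774]
top 388.59170767838384 [-0.13184791  0.          0.          0.          0.        ] [ 332.69909765   25.50012783 1218.67368977] [ 0.21982967  0.01882032 -0.97535671]
{'time_s': 0.1, 'joints': array([ 1.02361390e+00,  3.13411489e-01,  1.49834713e+00, -1.60190867e-05,
        1.33100857e+00, -2.23409866e-01]), 'dq': array([ 0.00097456, -0.00143092, -0.00324042, -0.00012048, -0.00037747,
        0.00109304]), 'tau': array([ 4.00361430e-03, -4.12897789e+01, -2.60141641e+01, -1.02413617e-04,
        2.95557715e-03, -1.41478841e-05]), 'eef_pos': array([166.92547673, 497.5163638 , 230.7886445 ]), 'ee_rot': array([-0.57388486,  0.57421849,  0.41249315, -0.41325379]), 'force': array([0.55247715, 0.12885797, 0.27486641]), 'wrist_torque': array([-0.0462394 ,  0.0243113 ,  0.02120118]), 'grip_width': 1.0026930440533235}
```

View pics/scene0.png

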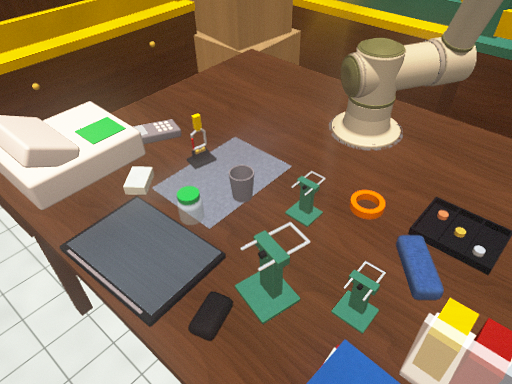

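View pics/top0.png

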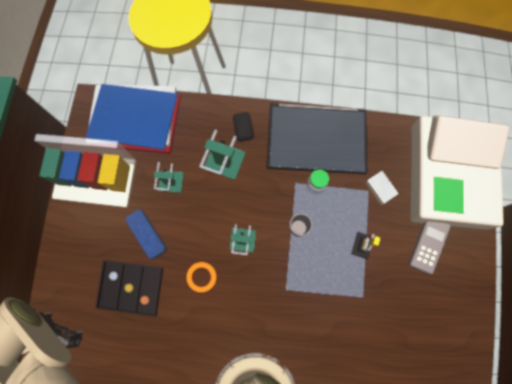

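Candidates:
- Hook: yellow grip at scene (196,123) / top (376,241). The other yellow objects are the binder at scene (459,316), the counter in the tray at (460,232) and the stool; none is a hook.
- Bracket: green ones at scene (268,275) / top (222,157), which is the largest, (304,200) / (243,240), and (356,300) / (168,178).

I choose the hook at (196,123) and the bracket at (268,275), and check both in close crops.

```bash
python3 - <<'E'
from h import *
s=load('scene');t=load('top')
def crop(c,x,y,w,h,k):
    return cv2.resize(cv2.cvtColor(c['frame'],cv2.COLOR_RGB2BGR)[y:y+h,x:x+w],(w*k,h*k),interpolation=cv2.INTER_CUBIC)
a=crop(s,160,105,80,70,5);b=crop(s,225,210,100,115,4)
d=crop(t,340,220,50,40,8);e=crop(t,190,120,70,70,5)
im=np.zeros((600,800,3),np.uint8)
def put(i,x,y):
    i=i[:600-y,:800-x]; im[y:y+i.shape[0],x:x+i.shape[1]]=i
put(a,0,0);put(b,400,0);put(d,0,350);put(e,400,460-0) if 0 else None
cv2.imwrite('pics/crop1.png',im);cv2.imwrite('pics/crop2.png',cv2.resize(e,(560,560)))
hsv=cv2.cvtColor(s['frame'],cv2.COLOR_RGB2HSV)
print(depthpt(s,[[196,123],[202,158],[268,240],[268,290],[305,240],[243,246]]))
E
```

```text
[[ 484.67587824 -281.55041771  137.76983015]
 [ 486.4510999  -273.73442444   18.86166238]
 [ 695.0723243   168.4402598   156.8957746 ]
 [ 714.87416027  185.98067533   27.06872955]
 [ 642.43928056  219.63463161  150.0163714 ]
 [ 644.63712924   45.0463961    -1.67394852]]
```

View pics/crop1.png

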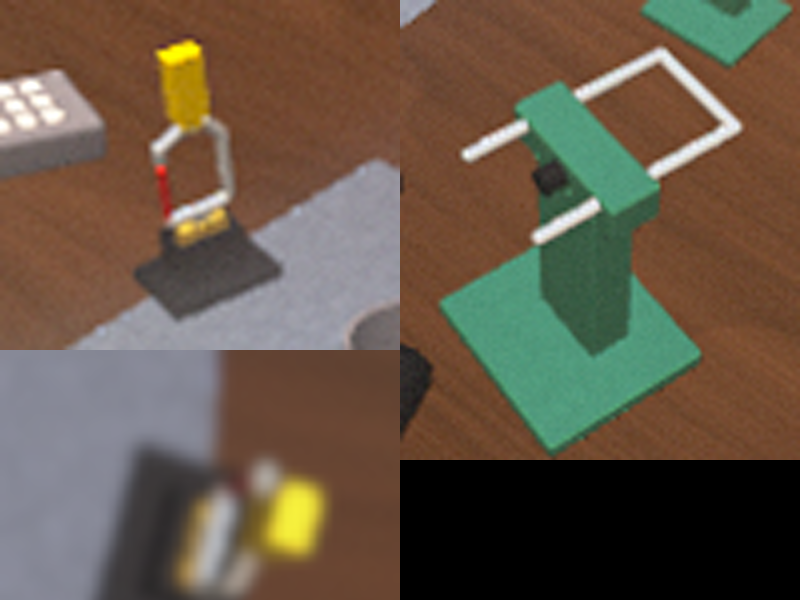

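View pics/crop2.png

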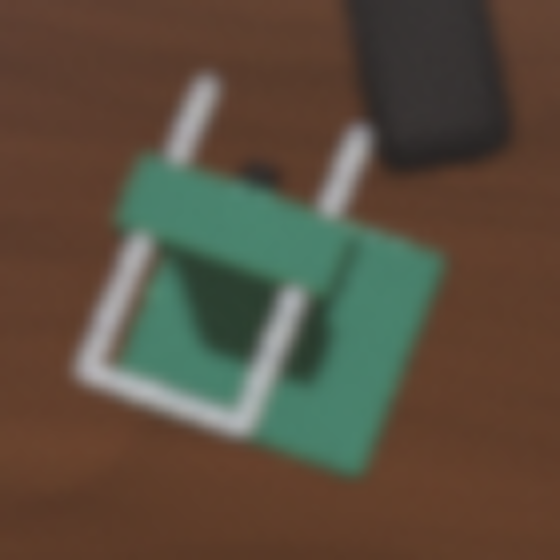

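The crops confirm the choice. The hook has a yellow block, a red gate on its scene-left side, and its brass weight in the black dock. The large bracket's loop front bar runs from scene (390,222) to (410,242) in crop terms, and its rod corners are crisp in both views.

```bash
python3 - <<'E'
from h import *
s=load('scene');t=load('top')
# image->loop corners. scene crop2 origin (225,210) k4 offset 400 ; top crop origin(190,120) k 8
sc=lambda x,y:((x-400+.5)/4+225-.5,(y+.5)/4+210-.5)
tc=lambda x,y:((x+.5)/8+190-.5,(y+.5)/8+120-.5)
S=[sc(662,52),sc(738,127),sc(468,156),sc(538,238)]   # corner A,B ; rod ends A,B
T=[tc(245,430),tc(85,370),tc(362,130),tc(208,82)]
S=np.array(S);T=np.array(T)
print(onz(s,S,150).round(1));print(onz(t,T,150).round(1))
# dock
def show(mask,c,z,name):
    cs,_=cv2.findContours(mask,cv2.RETR_EXTERNAL,cv2.CHAIN_APPROX_NONE)
    k=max(cs,key=cv2.contourArea);m=cv2.moments(k);r=cv2.minAreaRect(k)
    print(name,cv2.contourArea(k),m['m10']/m['m00'],m['m01']/m['m00']);return k
def ym(c,x0,y0,x1,y1):
    h=cv2.cvtColor(c['frame'],cv2.COLOR_RGB2HSV);m=((h[...,0]>22)&(h[...,0]<34)&(h[...,1]>170)&(h[...,2]>120)).astype(np.uint8)
    o=np.zeros_like(m);o[y0:y1,x0:x1]=m[y0:y1,x0:x1];return o
ky=show(ym(t,360,225,390,255),t,160,'ytop');print(onz(t,ky.reshape(-1,2),160).round(0).tolist())
rect=cv2.minAreaRect(onz(t,ky.reshape(-1,2),150)[:,:2].astype(np.float32));print(rect)
ks=show(ym(s,180,105,215,140),s,160,'yscene')
c=cv2.moments(ks);u=[c['m10']/c['m00'],c['m01']/c['m00']];print('scene grip @138',onz(s,[u],138))
c=cv2.moments(ky);u=[c['m10']/c['m00'],c['m01']/c['m00']];print('top grip @150',onz(t,[u],152))
hm=lambda c:cv2.cvtColor(c['frame'],cv2.COLOR_RGB2HSV)
for n,cc,b in(('top',t,(345,225,385,265)),('scene',s,(180,140,220,172))):
    m=(hm(cc)[...,2]<75).astype(np.uint8);o=np.zeros_like(m);o[b[1]:b[3],b[0]:b[2]]=m[b[1]:b[3],b[0]:b[2]]
    k=show(o,cc,10,'dock'+n);p=onz(cc,cv2.convexHull(k).reshape(-1,2),10)[:,:2].astype(np.float32)
    print(cv2.minAreaRect(p),cv2.boxPoints(cv2.minAreaRect(p)).round(0).tolist())
# red gate, scene
h=hm(s);m=(((h[...,0]<6)|(h[...,0]>174))&(h[...,1]>150)&(h[...,2]>100)).astype(np.uint8);m[:,:180]=0;m[:,215:]=0;m[:130]=0;m[160:]=0
p=np.argwhere(m)[:,::-1];print('red',p.mean(0),onz(s,[p.mean(0)],80))
print(depthpt(t,[[301,225],[319,178],[382,187],[376,241]]).round(0))
E
```

```text
[[624.6 168.1 150. ]
 [640.  227.9 150. ]
 [740.8 140.3 150. ]
 [755.  198.4 150. ]]
[[622.8 165.2 150. ]
 [639.  225.5 150. ]
 [740.6 137.5 150. ]
 [753.4 196.2 150. ]]
ytop 41.5 376.0120481927711 240.81526104417668
[[488.0, -286.0, 160.0], [485.0, -287.0, 160.0], [482.0, -284.0, 160.0], [479.0, -281.0, 160.0], [476.0, -279.0, 160.0], [474.0, -279.0, 160.0], [471.0, -276.0, 160.0], [468.0, -276.0, 160.0], [465.0, -279.0, 160.0], [466.0, -282.0, 160.0], [466.0, -285.0, 160.0], [463.0, -288.0, 160.0], [464.0, -291.0, 160.0], [467.0, -293.0, 160.0], [469.0, -293.0, 160.0], [472.0, -296.0, 160.0], [475.0, -296.0, 160.0], [478.0, -295.0, 160.0], [481.0, -295.0, 160.0], [484.0, -295.0, 160.0], [486.0, -295.0, 160.0], [486.0, -292.0, 160.0], [489.0, -289.0, 160.0]]
((476.9222717285156, -290.60589599609375), (17.481027603149414, 25.899383544921875), 66.44110107421875)
yscene 84.0 196.34920634920633 120.69246031746032
scene grip @138 [[ 476.1027098  -289.62308405  138.        ]]
top grip @150 [[ 475.99718435 -289.50571357  152.        ]]
docktop 180.5 359.6786703601108 246.44690674053552
((476.6824951171875, -288.72930908203125), (51.362918853759766, 69.77229309082031), 78.14664459228516) [[437.0, -307.0], [506.0, -321.0], [516.0, -271.0], [448.0, -256.0]]
dockscene 93.0 198.7222222222222 155.82974910394265
((478.8241271972656, -302.6856384277344), (54.93537902832031, 69.24835205078125), 54.81175231933594) [[435.0, -305.0], [491.0, -345.0], [523.0, -300.0], [466.0, -260.0]]
red [192.35 142.1 ] [[ 503.44997889 -286.69996941   80.        ]]
[[ 522.  -91.    4.]
 [ 658. -126.   85.]
 [ 667. -338.   29.]
 [ 475. -288.  158.]]
```

```bash
python3 - <<'E'
from h import *
from scipy.spatial.transform import Rotation as Ro
s=load('scene')
q=telemetry.sense()['ee_rot'];M=Ro.from_quat(q[[1,2,3,0]]).as_matrix();print(M.round(3));print('toolx yaw',np.degrees(np.arctan2(M[1,0],M[0,0])))
cc=lambda p:[((x+.5)/5+160-.5,(y+.5)/5+105-.5) for x,y in p]
def an(a,b):d=b-a;return np.degrees(np.arctan2(d[1],d[0])),np.linalg.norm(d)
f=onz(s,cc([(137,270),(180,311),(283,266)]),10)[:,:2];print('foot',f.round(1),an(f[1],f[2]),an(f[0],f[1]))
f=onz(s,cc([(172,216),(230,195)]),56)[:,:2];print('botrod',f,an(f[1],f[0]))
f=onz(s,cc([(162,170),(168,214)]),[0])if 0 else None
f=onz(s,cc([(160,55),(165,66),(199,59),(178,62)]),160)[:,:2];print(f.round(1))
t=load('top');im=cv2.cvtColor(t['frame'],cv2.COLOR_RGB2BGR)[222:262,345:390]
cv2.imwrite('pics/dock.png',cv2.resize(im,None,fx=14,fy=14,interpolation=cv2.INTER_CUBIC))
im=cv2.cvtColor(s['frame'],cv2.COLOR_RGB2BGR)[108:172,182:222]
cv2.imwrite('pics/dock2.png',cv2.resize(im,None,fx=9,fy=9,interpolation=cv2.INTER_CUBIC))
E
```

```text
[[ 0.318 -0.001 -0.948]
 [ 0.948 -0.001  0.318]
 [-0.001 -1.     0.   ]]
toolx yaw 71.44942556421407
foot [[ 511.2 -315.6]
 [ 521.  -265.4]
 [ 450.  -251. ]] (np.float64(168.50333745392953), np.float64(72.463802505064)) (np.float64(78.99043126112898), np.float64(51.132700974268836))
botrod [[ 498.78015569 -289.20122665]
 [ 461.63124496 -279.02143799]] (np.float64(-15.324386352288325), np.float64(38.51843280898406))
[[ 489.  -291. ]
 [ 494.9 -280.2]
 [ 477.6 -271.3]
 [ 487.4 -277.8]]
```

View pics/dock.png

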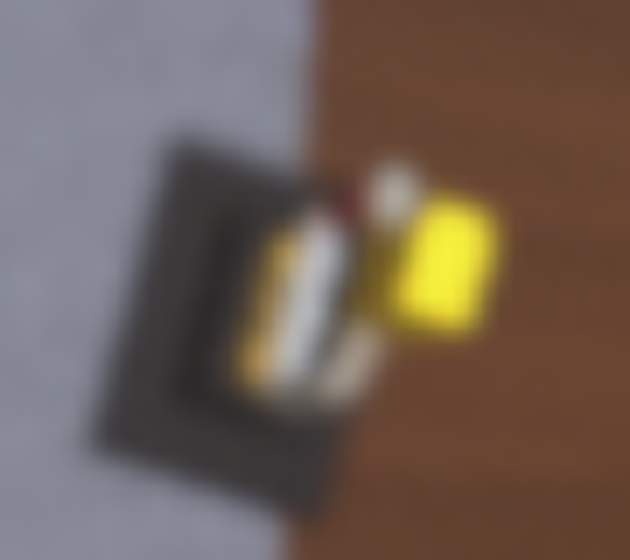

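View pics/dock2.png

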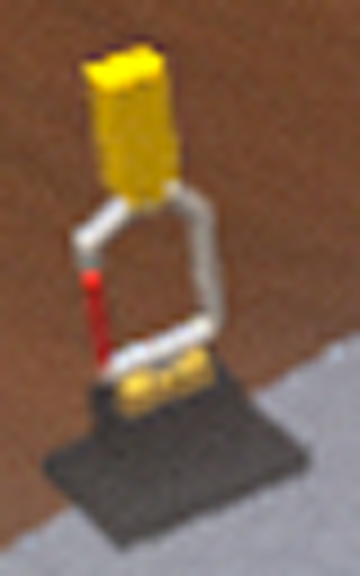

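```bash
python3 - <<'E'
from h import *
s=load('scene');t=load('top')
print(onz(s,[((124.5)/9+181.5,(68.5)/9+107.5)],160), onz(t,[((452.5)/14+344.5,(263.5)/14+221.5)],160))
# dock foot top corners in top view
p=[(175,135),(95,445),(320,515)]
P=onz(t,[((x+.5)/14+344.5,(y+.5)/14+221.5) for x,y in p],10);print(P,(P[0]+P[2])/2,np.diff(P,axis=0))
for c,u in((s,[(85,70),(150,48),(163,64),(97,88)]),):
    print(onz(c,[((x+.5)/9+181.5,(y+.5)/9+107.5) for x,y in u],160))
E
```

```text
[[ 480.46852171 -285.05921456  160.        ]] [[ 476.5116607  -289.35972633  160.        ]]
[[ 519.56454518 -268.94701403   10.        ]
 [ 448.26395771 -255.00023229   10.        ]
 [ 437.60284144 -306.80139879   10.        ]] [ 478.58369331 -287.87420641   10.        ] [[-71.30058748  13.94678174   0.        ]
 [-10.66111627 -51.80116649   0.        ]]
[[ 489.2091057  -293.37028727  160.        ]
 [ 467.15265575 -287.81812581  160.        ]
 [ 470.9179419  -277.61426501  160.        ]
 [ 493.78541994 -282.57329752  160.        ]]
```

```bash
cat >> h.py <<'E'
from scipy.spatial.transform import Rotation as Ro
def axes():
    q=telemetry.sense()['ee_rot'];return Ro.from_quat(q[[1,2,3,0]]).as_matrix()
def to(P,yaw):
    """delta for target TCP P (mm), tool straight down with tool-x yaw in deg"""
    st=telemetry.sense();M=axes();a=np.radians(yaw);x=np.array([np.cos(a),np.sin(a),0]);y=np.array([0,0,-1.]);G=np.c_[x,y,np.cross(x,y)]
    dp=M.T@(np.array(P)-st['eef_pos'])/10;tw=Ro.from_matrix(M.T@G).as_rotvec()
    print('t',round(st['time_s'],2),'pos',st['eef_pos'].round(2),'yaw',np.degrees(np.arctan2(M[1,0],M[0,0])).round(2),'F',st['force'].round(2),'g',round(st['grip_width'],3))
    print('dpos cm',dp.round(3),'twist',tw.round(4))
E
python3 -c "
from h import *
to([478,-287.5,225],-11.5)"
```

```text
t 0.1 pos [166.93 497.52 230.79] yaw 71.45 F [0.55 0.13 0.27] g 1.003
dpos cm [-64.526   0.64  -54.466] twist [ 6.0000e-04  1.4477e+00 -1.1000e-03]
```

```bash
python3 -m handwheel '[{"delta_pos":[-3,0,-2.5],"twist":[0,0.08,0],"jaw":0.8},{"delta_pos":[-6,0,-5],"twist":[0,0.18,0],"jaw":0.8},{"delta_pos":[-9,0,-7.6],"twist":[0,0.28,0],"jaw":0.8},{"delta_pos":[-12,0,-10.1],"twist":[0,0.38,0],"jaw":0.8},{"delta_pos":[-15,0,-12.7],"twist":[0,0.48,0],"jaw":0.8},{"delta_pos":[-18,0,-15.2],"twist":[0,0.58,0],"jaw":0.8},{"delta_pos":[-21,0,-17.7],"twist":[0,0.68,0],"jaw":0.8},{"delta_pos":[-24,0,-20.2],"twist":[0,0.76,0],"jaw":0.8},{"delta_pos":[-27,0,-22.8],"twist":[0,0.84,0],"jaw":0.8},{"delta_pos":[-30,0,-25.3],"twist":[0,0.92,0],"jaw":0.8}]' 60; python3 -c "
from h import *
to([478,-287.5,225],-11.5)"
```

```text
time_s: 0.93
eef_pos: [311.5, 131.0, 231.3]
ee_rot: [-0.698, 0.698, 0.114, -0.114]
force: [0.7, 0.1, 0.1]
grip_width: 0.806
t 0.93 pos [311.52 131.02 231.34] yaw 18.53 F [0.65 0.12 0.07] g 0.806
dpos cm [  2.486   0.64  -44.972] twist [0.000e+00 5.241e-01 4.000e-04]
```

```bash
python3 -m handwheel '[{"delta_pos":[0.2,0,-4],"twist":[0,0.1,0],"jaw":0.8},{"delta_pos":[0.4,0,-8],"twist":[0,0.2,0],"jaw":0.8},{"delta_pos":[0.6,0.1,-12],"twist":[0,0.3,0],"jaw":0.8},{"delta_pos":[0.9,0.2,-16],"twist":[0,0.4,0],"jaw":0.8},{"delta_pos":[1.1,0.3,-20],"twist":[0,0.5,0],"jaw":0.8},{"delta_pos":[1.3,0.4,-24],"twist":[0,0.524,0],"jaw":0.8},{"delta_pos":[1.6,0.4,-28],"twist":[0,0.524,0],"jaw":0.8},{"delta_pos":[1.8,0.5,-32],"twist":[0,0.524,0],"jaw":0.8},{"delta_pos":[2,0.5,-36],"twist":[0,0.524,0],"jaw":0.8},{"delta_pos":[2.2,0.6,-40],"twist":[0,0.524,0],"jaw":0.8}]' ; python3 -c "
from h import *
to([478,-287.5,200],-11.5)"
```

```text
time_s: 1.77
eef_pos: [461.0, -240.9, 225.0]
ee_rot: [0.704, -0.704, 0.07, -0.07]
force: [0.6, 1.0, 0.5]
grip_width: 0.797
t 1.77 pos [ 461.   -240.92  224.97] yaw -11.31 F [0.58 1.03 0.49] g 0.797
dpos cm [ 2.582  2.494 -4.234] twist [-0.0003  0.0033 -0.0004]
```

```bash
python3 -m handwheel '[{"delta_pos":[1,0.5,-2],"twist":[0,0.003,0],"jaw":0.8},{"delta_pos":[2,1,-3.6],"twist":[0,0.003,0],"jaw":0.8},{"delta_pos":[2.58,1.5,-4.23],"twist":[0,0.003,0],"jaw":0.8},{"delta_pos":[2.58,2,-4.23],"twist":[0,0.003,0],"jaw":0.8},{"delta_pos":[2.58,2.5,-4.23],"twist":[0,0.003,0],"jaw":0.8},{"delta_pos":[2.58,2.5,-4.23],"twist":[0,0.003,0],"jaw":0.8},{"delta_pos":[2.58,2.5,-4.23],"twist":[0,0.003,0],"jaw":0.8},{"delta_pos":[2.58,2.5,-4.23],"twist":[0,0.003,0],"jaw":0.8},{"delta_pos":[2.58,2.5,-4.23],"twist":[0,0.003,0],"jaw":0.8},{"delta_pos":[2.58,2.5,-4.23],"twist":[0,0.003,0],"jaw":0.8}]' ; python3 - <<'E'
from h import *
to([478,-287.5,121],-11.5)
s=cap('scene');t=cap('top')
im=cv2.cvtColor(s['frame'],cv2.COLOR_RGB2BGR)[60:180,140:260];im2=cv2.cvtColor(t['frame'],cv2.COLOR_RGB2BGR)[200:280,330:410]
cv2.imwrite('pics/a1.png',np.hstack([cv2.resize(im,(400,400),interpolation=cv2.INTER_CUBIC),cv2.resize(im2,(400,400),interpolation=cv2.INTER_CUBIC)]))
E
```

```text
time_s: 2.6
eef_pos: [477.9, -285.2, 200.7]
ee_rot: [-0.703, 0.704, -0.07, 0.071]
force: [-0.4, -0.9, -0.1]
grip_width: 0.798
t 2.6 pos [ 477.87 -285.2   200.73] yaw -11.44 F [-0.36 -0.85 -0.07] g 0.798
dpos cm [ 0.054  7.973 -0.22 ] twist [0.0004 0.0011 0.0006]
```

View pics/a1.png

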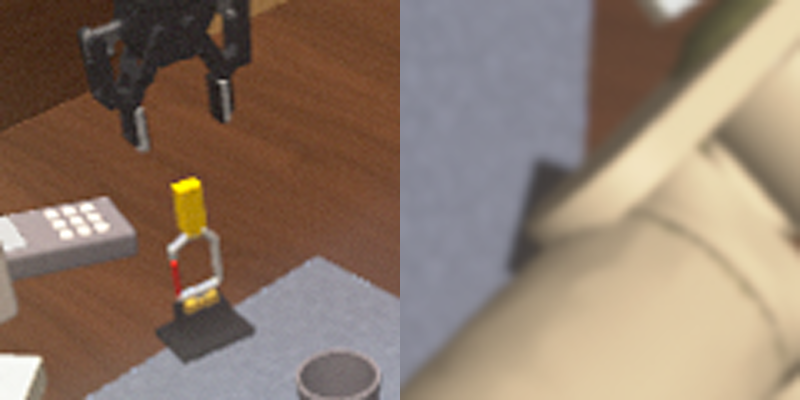

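The picture shows the open fingers above the yellow block, one on either side of it and aligned with the hook's plane. I descend.

```bash
python3 -m handwheel '[{"delta_pos":[0.05,1.2,-0.22],"twist":[0,0.001,0],"jaw":0.8},{"delta_pos":[0.05,2.4,-0.22],"twist":[0,0.001,0],"jaw":0.8},{"delta_pos":[0.05,3.6,-0.22],"twist":[0,0.001,0],"jaw":0.8},{"delta_pos":[0.05,4.8,-0.22],"twist":[0,0.001,0],"jaw":0.8},{"delta_pos":[0.05,6,-0.22],"twist":[0,0.001,0],"jaw":0.8},{"delta_pos":[0.05,7,-0.22],"twist":[0,0.001,0],"jaw":0.8},{"delta_pos":[0.05,7.6,-0.22],"twist":[0,0.001,0],"jaw":0.8},{"delta_pos":[0.05,7.95,-0.22],"twist":[0,0.001,0],"jaw":0.8},{"delta_pos":[0.05,7.95,-0.22],"twist":[0,0.001,0],"jaw":0.8},{"delta_pos":[0.05,7.95,-0.22],"twist":[0,0.001,0],"jaw":0.8}]' ; python3 - <<'E'
from h import *
to([478,-287.5,121],-11.5)
s=cap('scene')
im=cv2.cvtColor(s['frame'],cv2.COLOR_RGB2BGR)[80:180,140:260]
cv2.imwrite('pics/a2.png',cv2.resize(im,(720,600),interpolation=cv2.INTER_CUBIC))
E
```

```text
time_s: 3.53
eef_pos: [478.0, -287.9, 121.2]
ee_rot: [-0.703, 0.704, -0.071, 0.071]
force: [0.4, 0.2, -0.2]
grip_width: 0.801
t 3.53 pos [ 478.   -287.87  121.18] yaw -11.52 F [ 0.37  0.16 -0.23] g 0.801
dpos cm [-0.008  0.018  0.037] twist [ 0.0003 -0.0003  0.0005]
```

View pics/a2.png

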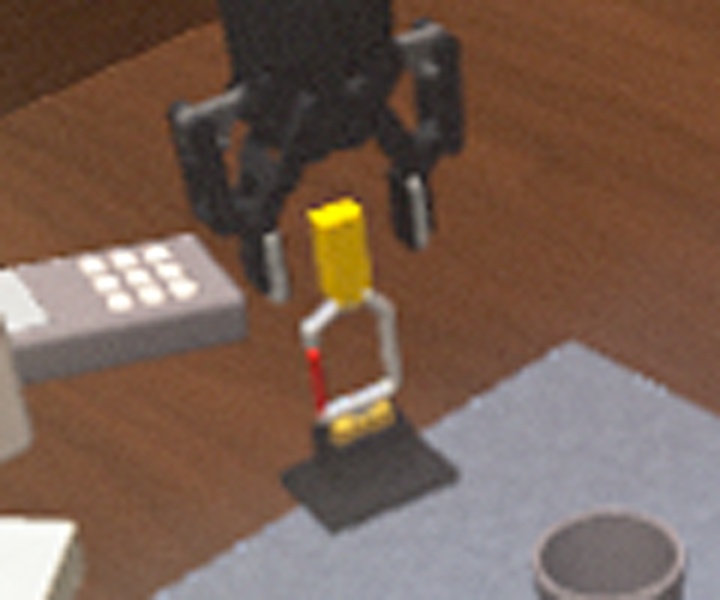

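The block at (340,255) sits midway between the fingertips at (275,300) and (420,245). I close on it.

```bash
python3 -m handwheel '[{"delta_pos":[0,0,0],"twist":[0,0,0],"jaw":0.6},{"delta_pos":[0,0,0],"twist":[0,0,0],"jaw":0.4},{"delta_pos":[0,0,0],"twist":[0,0,0],"jaw":0.3},{"delta_pos":[0,0,0],"twist":[0,0,0],"jaw":0.25},{"delta_pos":[0,0,0],"twist":[0,0,0],"jaw":0.2},{"delta_pos":[0,0,0],"twist":[0,0,0],"jaw":0.1},{"delta_pos":[0,0,0],"twist":[0,0,0],"jaw":0},{"delta_pos":[0,0,0],"twist":[0,0,0],"jaw":0},{"delta_pos":[0,0,0],"twist":[0,0,0],"jaw":0},{"delta_pos":[0,0,0],"twist":[0,0,0],"jaw":0}]' 80; python3 - <<'E'
from h import *
to([478,-287.5,121],-11.5)
print(telemetry.sense()['wrist_torque'])
s=cap('scene')
im=cv2.cvtColor(s['frame'],cv2.COLOR_RGB2BGR)[80:180,140:260]
cv2.imwrite('pics/a3.png',cv2.resize(im,(720,600),interpolation=cv2.INTER_CUBIC))
E
```

```text
time_s: 4.42
eef_pos: [478.0, -287.9, 121.2]
ee_rot: [-0.703, 0.704, -0.071, 0.071]
force: [-0.2, -0.5, 5.3]
grip_width: 0.246
t 4.42 pos [ 478.02 -287.86  121.17] yaw -11.52 F [-0.19 -0.46  5.26] g 0.246
dpos cm [-0.009  0.017  0.035] twist [ 0.0004 -0.0003  0.0007]
[0.07581517 0.04789873 0.08781513]
```

View pics/a3.png

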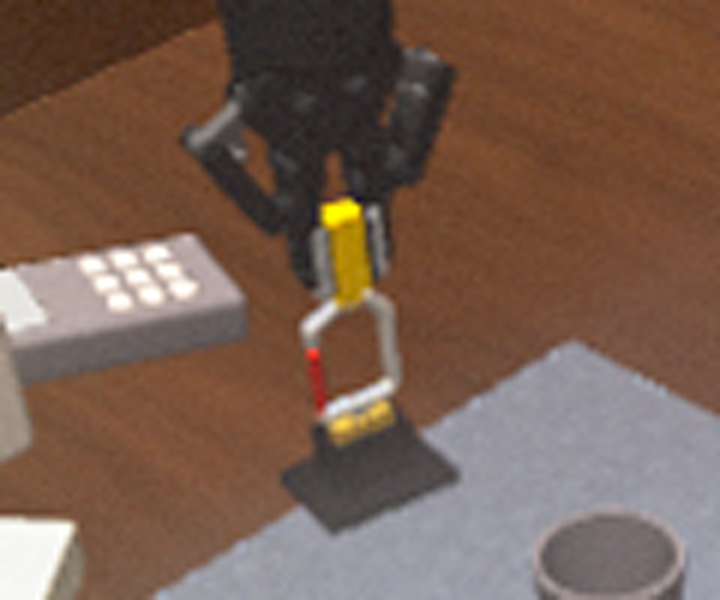

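Grip width 0.246 is about 21 mm, which matches the 22 mm block. The 5 N of vertical preload confirms the hook is seated on the pocket floor, so the grip centre is 16.8 mm above the TCP. I lift gently.

```bash
python3 -m handwheel '[{"delta_pos":[0,-0.5,0],"twist":[0,0,0],"jaw":0},{"delta_pos":[0,-1.2,0],"twist":[0,0,0],"jaw":0},{"delta_pos":[0,-2.2,0],"twist":[0,0,0],"jaw":0},{"delta_pos":[0,-3.4,0],"twist":[0,0,0],"jaw":0},{"delta_pos":[0,-5,0],"twist":[0,0,0],"jaw":0},{"delta_pos":[0,-7,0],"twist":[0,0,0],"jaw":0},{"delta_pos":[0,-9.5,0],"twist":[0,0,0],"jaw":0},{"delta_pos":[0,-12,0],"twist":[0,0,0],"jaw":0},{"delta_pos":[0,-14.5,0],"twist":[0,0,0],"jaw":0},{"delta_pos":[0,-16,0],"twist":[0,0,0],"jaw":0}]'; python3 - <<'E'
from h import *
to([564.2,214.2,281],-14.5)
print(telemetry.sense()['wrist_torque'])
s=cap('scene','b1.png')
print(depthpt(s,[[304,185],[300,215],[309,176],[358,285],[372,268],[303,203]]).round(0))
E
```

```text
time_s: 5.3
eef_pos: [478.0, -287.8, 284.3]
ee_rot: [-0.703, 0.704, -0.07, 0.072]
force: [0.2, -0.5, -2.8]
grip_width: 0.243
t 5.3 pos [ 478.04 -287.82  284.29] yaw -11.51 F [ 0.19 -0.54 -2.78] g 0.243
dpos cm [-1.575  0.23  50.912] twist [0.0018 0.0522 0.0031]
[-0.02756705 -0.05079361 -0.10009988]
[[462.  86.  99.]
 [474.  89.   5.]
 [322.   7.  -3.]
 [631. 341. 101.]
 [496. 314.  -3.]
 [460.  86.  36.]]
```

View pics/b1.png

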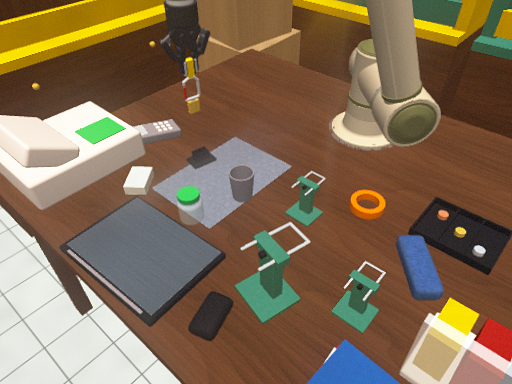

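The hook is lifted: it hangs at (190,90) with its brass weight showing, and the dock at (201,157) is empty. I carry it high towards the bracket.

```bash
python3 -m handwheel '[{"delta_pos":[0,0,0.8],"twist":[0,0.005,0],"jaw":0},{"delta_pos":[-0.1,0,2.4],"twist":[0,0.01,0],"jaw":0},{"delta_pos":[-0.2,0,4.8],"twist":[0,0.02,0],"jaw":0},{"delta_pos":[-0.3,0,7.8],"twist":[0,0.03,0],"jaw":0},{"delta_pos":[-0.4,0,11],"twist":[0,0.04,0],"jaw":0},{"delta_pos":[-0.5,0,14.2],"twist":[0,0.05,0],"jaw":0},{"delta_pos":[-0.6,0,17.4],"twist":[0,0.052,0],"jaw":0},{"delta_pos":[-0.7,0,20.6],"twist":[0,0.052,0],"jaw":0},{"delta_pos":[-0.8,0,23.8],"twist":[0,0.052,0],"jaw":0},{"delta_pos":[-0.85,0,27],"twist":[0,0.052,0],"jaw":0}]'; python3 - <<'E'
from h import *
to([564.2,214.2,284],-14.5)
E
```

```text
time_s: 6.18
eef_pos: [522.6, -19.1, 279.3]
ee_rot: [0.702, -0.701, 0.09, -0.088]
force: [0.5, 0.4, -2.6]
grip_width: 0.243
t 6.18 pos [522.63 -19.14 279.34] yaw -14.5 F [ 0.5   0.36 -2.61] g 0.243
dpos cm [-1.82  -0.458 23.631] twist [-0.0001 -0.     -0.0028]
```

```bash
python3 -m handwheel '[{"delta_pos":[-0.2,0,3.2],"twist":[0,0,-0.003],"jaw":0},{"delta_pos":[-0.4,-0.1,6.4],"twist":[0,0,-0.003],"jaw":0},{"delta_pos":[-0.7,-0.2,9.6],"twist":[0,0,-0.003],"jaw":0},{"delta_pos":[-1,-0.3,12.8],"twist":[0,0,-0.003],"jaw":0},{"delta_pos":[-1.3,-0.4,16],"twist":[0,0,-0.003],"jaw":0},{"delta_pos":[-1.6,-0.4,19],"twist":[0,0,-0.003],"jaw":0},{"delta_pos":[-1.7,-0.4,21.4],"twist":[0,0,-0.003],"jaw":0},{"delta_pos":[-1.8,-0.4,22.8],"twist":[0,0,-0.003],"jaw":0},{"delta_pos":[-1.8,-0.4,23.4],"twist":[0,0,-0.003],"jaw":0},{"delta_pos":[-1.8,-0.4,23.6],"twist":[0,0,-0.003],"jaw":0}]'; python3 - <<'E'
from h import *
to([564.2,214.2,200],-14.5)
E
```

```text
time_s: 7.02
eef_pos: [564.8, 212.0, 283.8]
ee_rot: [-0.701, 0.702, -0.088, 0.089]
force: [0.1, -1.0, -3.7]
grip_width: 0.243
t 7.02 pos [564.76 211.98 283.82] yaw -14.45 F [ 0.14 -1.04 -3.73] g 0.243
dpos cm [-0.123  8.382  0.208] twist [0.0009 0.0008 0.0015]
```

```bash
python3 -m handwheel '[{"delta_pos":[0,1.5,0.1],"twist":[0.001,0.001,0.001],"jaw":0},{"delta_pos":[-0.1,3,0.2],"twist":[0.001,0.001,0.001],"jaw":0},{"delta_pos":[-0.12,4.5,0.2],"twist":[0.001,0.001,0.001],"jaw":0},{"delta_pos":[-0.12,6,0.2],"twist":[0.001,0.001,0.001],"jaw":0},{"delta_pos":[-0.12,7.5,0.2],"twist":[0.001,0.001,0.001],"jaw":0},{"delta_pos":[-0.12,8.8,0.2],"twist":[0.001,0.001,0.001],"jaw":0},{"delta_pos":[-0.12,9.6,0.2],"twist":[0.001,0.001,0.001],"jaw":0},{"delta_pos":[-0.12,9.88,0.2],"twist":[0.001,0.001,0.001],"jaw":0},{"delta_pos":[-0.12,9.88,0.2],"twist":[0.001,0.001,0.001],"jaw":0},{"delta_pos":[-0.12,9.88,0.2],"twist":[0.001,0.001,0.001],"jaw":0}]'; python3 - <<'E'
from h import *
to([564.2,214.2,185],-14.5)
s=cap('scene');t=cap('top')
im=cv2.cvtColor(s['frame'],cv2.COLOR_RGB2BGR)[180:300,230:350];im2=cv2.cvtColor(t['frame'],cv2.COLOR_RGB2BGR)[120:200,180:260]
cv2.imwrite('pics/c1.png',cv2.resize(im,(600,600),interpolation=cv2.INTER_CUBIC))
cv2.imwrite('pics/c2.png',cv2.resize(im2,(600,600),interpolation=cv2.INTER_CUBIC))
E
```

```text
time_s: 7.85
eef_pos: [565.0, 213.3, 186.7]
ee_rot: [0.702, -0.701, 0.089, -0.091]
force: [-0.1, -0.1, -2.9]
grip_width: 0.244
t 7.85 pos [565.   213.34 186.7 ] yaw -14.58 F [-0.11 -0.06 -2.92] g 0.244
dpos cm [-0.1    0.17   0.063] twist [-0.0013 -0.0015  0.0029]
```

View pics/c1.png

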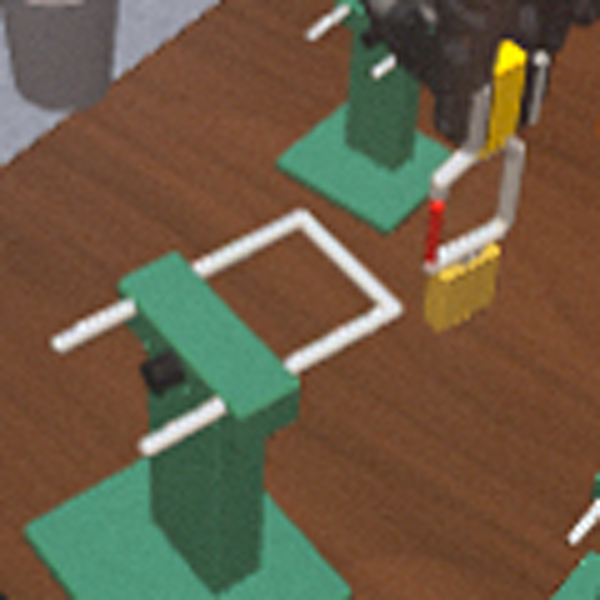

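View pics/c2.png

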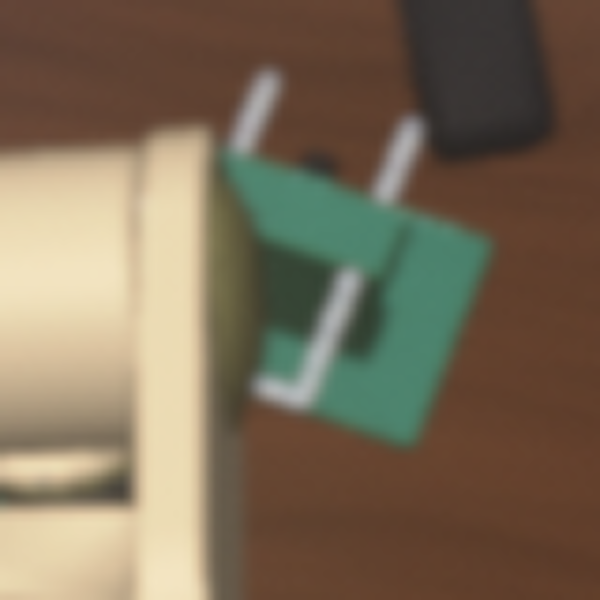

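The scene crop shows the hook upright in the gripper, with the red gate at (437,205)-(432,262) facing the loop. The loop's corners are at (302,215) and (395,308). I measure the gate against the bar in this same view.

```bash
python3 - <<'E'
from h import *
s=load('scene')
f=lambda p:[((x+.5)/5+229.5,(y+.5)/5+179.5) for x,y in p]
c=onz(s,f([(302,217),(393,308)]),150)[:,:2];g=onz(s,f([(437,205)]),156.5)[0,:2];b=onz(s,f([(432,262)]),121.5)[0,:2]
ends=onz(s,f([(60,344),(147,447)]),150)[:,:2]
print(c,g,b,ends)
d=c[1]-c[0];print('bar yaw',np.degrees(np.arctan2(d[1],d[0]))-90,np.linalg.norm(d),[np.degrees(np.arctan2(*(e-a)[::-1])) for a,e in zip(c,ends)])
a=np.radians(-14.5);ex=np.array([np.cos(a),np.sin(a)]);ey=np.array([-np.sin(a),np.cos(a)])
m=c.mean(0);print('gate rel bar (x,y):',(g-m)@ex,(g-m)@ey,(b-m)@ex,(b-m)@ey)
tcp=telemetry.sense()['eef_pos'][:2];print('gate-tcp',(g-tcp)@ex,(g-tcp)@ey)
print('nominal rel', (tcp+22*ex-np.array([632,196.7]))@ex,(tcp+22*ex-np.array([632,196.7]))@ey)
E
```

```text
[[625.58800308 168.60767796]
 [640.79262577 226.23161071]] [588.97633005 209.73568271] [588.11101171 210.18320376] [[740.44660846 139.87784723]
 [754.9489596  198.0095879 ]]
bar yaw -14.781152357434522 59.59612551557896 [np.float64(-14.043369881224319), np.float64(-13.886372009296634)]
gate rel bar (x,y): -45.889354379416865 0.8534458999952879 -46.83916061505993 1.0700539372417008
gate-tcp 24.136076870926132 2.2386884438707257
nominal rel -47.053215700925286 -0.3904896450429671
```

```bash
python3 -m handwheel '[{"delta_pos":[0.3,0.1,0],"twist":[-0.001,-0.001,0.002],"jaw":0},{"delta_pos":[0.8,0.15,0],"twist":[-0.001,-0.001,0.002],"jaw":0},{"delta_pos":[1.3,0.15,0],"twist":[-0.001,-0.001,0.002],"jaw":0},{"delta_pos":[1.8,0.15,0],"twist":[-0.001,-0.001,0.002],"jaw":0},{"delta_pos":[2.3,0.15,0],"twist":[-0.001,-0.001,0.002],"jaw":0},{"delta_pos":[2.7,0.15,0],"twist":[-0.001,-0.001,0.002],"jaw":0},{"delta_pos":[3.0,0.15,0],"twist":[-0.001,-0.001,0.002],"jaw":0},{"delta_pos":[3.2,0.15,0],"twist":[-0.001,-0.001,0.002],"jaw":0},{"delta_pos":[3.2,0.15,0],"twist":[-0.001,-0.001,0.002],"jaw":0},{"delta_pos":[3.2,0.15,0],"twist":[-0.001,-0.001,0.002],"jaw":0}]'; python3 - <<'E'
from h import *
to([564.2,214.2,185],-14.5);print(axes().round(4))
s=cap('scene')
im=cv2.cvtColor(s['frame'],cv2.COLOR_RGB2BGR)[180:260,260:340]
cv2.imwrite('pics/c3.png',cv2.resize(im,(640,640)[:2],interpolation=cv2.INTER_CUBIC)[:600])
E
```

```text
time_s: 8.78
eef_pos: [595.6, 205.7, 184.5]
ee_rot: [-0.701, 0.701, -0.089, 0.089]
force: [0.5, -0.2, -2.4]
grip_width: 0.246
t 8.78 pos [595.64 205.7  184.51] yaw -14.49 F [ 0.49 -0.2  -2.44] g 0.246
dpos cm [-3.257 -0.049  0.036] twist [ 0.      0.0001 -0.0001]
[[ 9.682e-01 -1.000e-04  2.503e-01]
 [-2.503e-01  0.000e+00  9.682e-01]
 [-1.000e-04 -1.000e+00 -0.000e+00]]
```

View pics/c3.png

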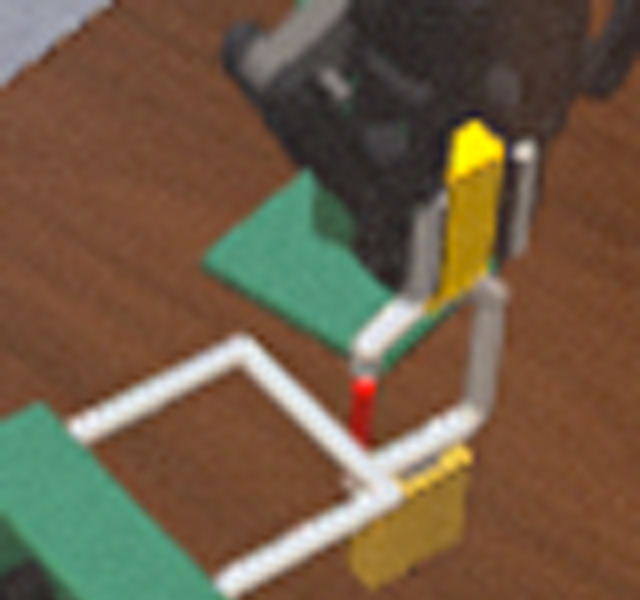

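The picture shows the gate, at (363,410), just short of the bar's midpoint near (320,420). The hook is level. I now press slowly.

```bash
python3 -m handwheel '[{"delta_pos":[0.15,-0.05,0],"twist":[0,0,0],"jaw":0},{"delta_pos":[0.3,-0.05,0],"twist":[0,0,0],"jaw":0},{"delta_pos":[0.45,-0.05,0],"twist":[0,0,0],"jaw":0},{"delta_pos":[0.6,-0.05,0],"twist":[0,0,0],"jaw":0},{"delta_pos":[0.75,-0.05,0],"twist":[0,0,0],"jaw":0},{"delta_pos":[0.9,-0.05,0],"twist":[0,0,0],"jaw":0},{"delta_pos":[1.05,-0.05,0],"twist":[0,0,0],"jaw":0},{"delta_pos":[1.2,-0.05,0],"twist":[0,0,0],"jaw":0},{"delta_pos":[1.3,-0.05,0],"twist":[0,0,0],"jaw":0},{"delta_pos":[1.4,-0.05,0],"twist":[0,0,0],"jaw":0}]' 100; python3 - <<'E'
from h import *
to([564.2,214.2,185],-14.5);print(telemetry.sense()['wrist_torque'].round(3))
s=cap('scene')
im=cv2.cvtColor(s['frame'],cv2.COLOR_RGB2BGR)[180:260,260:340]
cv2.imwrite('pics/c4.png',cv2.resize(im,(640,640)[:2],interpolation=cv2.INTER_CUBIC)[:600])
E
```

```text
time_s: 9.67
eef_pos: [609.1, 202.2, 184.9]
ee_rot: [-0.701, 0.701, -0.089, 0.089]
force: [-1.0, 0.1, -3.8]
grip_width: 0.241
t 9.67 pos [609.13 202.17 184.91] yaw -14.49 F [-0.99  0.09 -3.78] g 0.241
dpos cm [-4.651 -0.006  0.04 ] twist [ 0.0002  0.0001 -0.0006]
[ 0.077  0.305 -0.026]
```

View pics/c4.png

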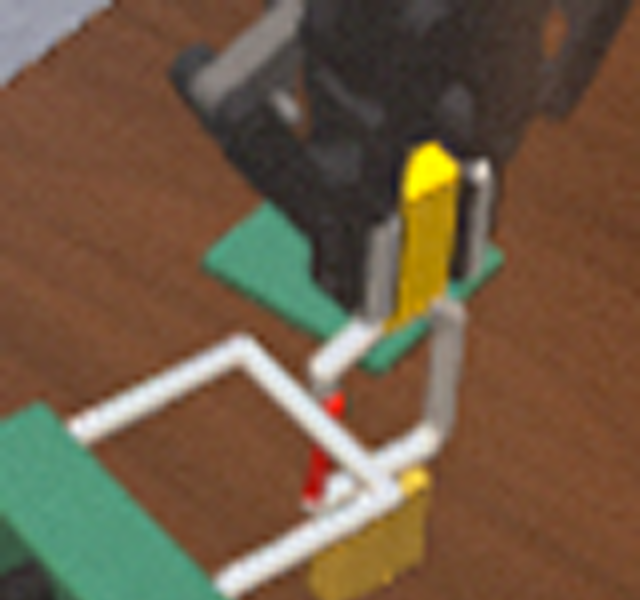

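The gate at (325,440) is against the bar and starting to swing in, at about 1 N. I continue slowly.

```bash
python3 -m handwheel '[{"delta_pos":[0.12,0,0],"twist":[0,0,0],"jaw":0},{"delta_pos":[0.24,0,0],"twist":[0,0,0],"jaw":0},{"delta_pos":[0.36,0,0],"twist":[0,0,0],"jaw":0},{"delta_pos":[0.48,0,0],"twist":[0,0,0],"jaw":0},{"delta_pos":[0.6,0,0],"twist":[0,0,0],"jaw":0},{"delta_pos":[0.72,0,0],"twist":[0,0,0],"jaw":0},{"delta_pos":[0.84,0,0],"twist":[0,0,0],"jaw":0},{"delta_pos":[0.96,0,0],"twist":[0,0,0],"jaw":0},{"delta_pos":[1.08,0,0],"twist":[0,0,0],"jaw":0},{"delta_pos":[1.2,0,0],"twist":[0,0,0],"jaw":0}]'; python3 - <<'E'
from h import *
to([564.2,214.2,185],-14.5);print(telemetry.sense()['wrist_torque'].round(3))
s=cap('scene')
im=cv2.cvtColor(s['frame'],cv2.COLOR_RGB2BGR)[180:260,260:340]
cv2.imwrite('pics/c5.png',cv2.resize(im,(640,640)[:2],interpolation=cv2.INTER_CUBIC)[:600])
E
```

```text
time_s: 10.55
eef_pos: [620.9, 199.1, 185.0]
ee_rot: [-0.701, 0.701, -0.089, 0.089]
force: [-2.1, 1.0, -3.5]
grip_width: 0.243
t 10.55 pos [620.9  199.14 184.97] yaw -14.5 F [-2.13  1.05 -3.48] g 0.243
dpos cm [-5.866e+00 -2.000e-03  3.900e-02] twist [ 0.0001  0.0001 -0.0002]
[0.184 0.51  0.005]
```

View pics/c5.png

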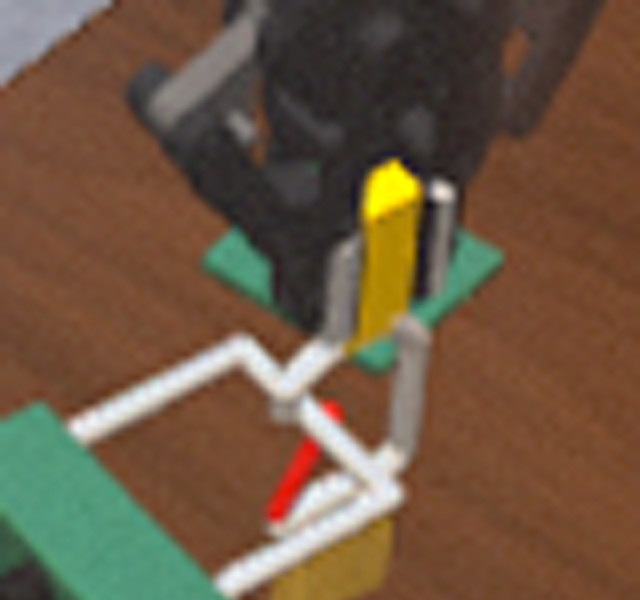

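The gate is well open, leaning from (272,520) to (335,410), with the bar under the nose at about 2 N. I continue more slowly.

```bash
python3 -m handwheel '[{"delta_pos":[0.08,0,0],"twist":[0,0,0],"jaw":0},{"delta_pos":[0.16,0,0],"twist":[0,0,0],"jaw":0},{"delta_pos":[0.24,0,0],"twist":[0,0,0],"jaw":0},{"delta_pos":[0.32,0,0],"twist":[0,0,0],"jaw":0},{"delta_pos":[0.4,0,0],"twist":[0,0,0],"jaw":0},{"delta_pos":[0.46,0,0],"twist":[0,0,0],"jaw":0},{"delta_pos":[0.52,0,0],"twist":[0,0,0],"jaw":0},{"delta_pos":[0.58,0,0],"twist":[0,0,0],"jaw":0},{"delta_pos":[0.64,0,0],"twist":[0,0,0],"jaw":0},{"delta_pos":[0.7,0,0],"twist":[0,0,0],"jaw":0}]' 120; python3 - <<'E'
from h import *
to([564.2,214.2,185],-14.5);print(telemetry.sense()['wrist_torque'].round(3))
s=cap('scene')
im=cv2.cvtColor(s['frame'],cv2.COLOR_RGB2BGR)[180:260,260:340]
cv2.imwrite('pics/c6.png',cv2.resize(im,(640,640)[:2],interpolation=cv2.INTER_CUBIC)[:600])
E
```

```text
time_s: 11.43
eef_pos: [627.7, 197.4, 185.0]
ee_rot: [-0.701, 0.701, -0.089, 0.089]
force: [-1.3, 0.1, -4.1]
grip_width: 0.245
t 11.43 pos [627.68 197.38 185.  ] yaw -14.5 F [-1.27  0.05 -4.07] g 0.245
dpos cm [-6.567 -0.     0.039] twist [ 0.      0.0001 -0.    ]
[ 0.088  0.425 -0.028]
```

View pics/c6.png

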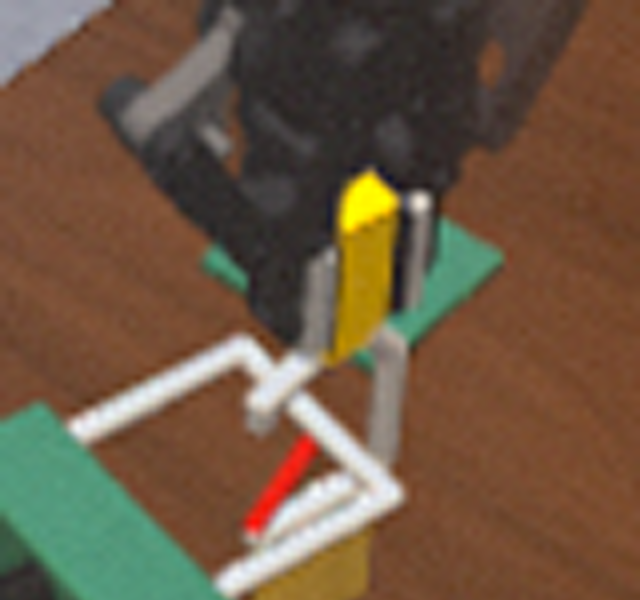

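```bash
python3 -m handwheel '[{"delta_pos":[0.04,0,0],"twist":[0,0,0],"jaw":0},{"delta_pos":[0.08,0,0],"twist":[0,0,0],"jaw":0},{"delta_pos":[0.12,0,0],"twist":[0,0,0],"jaw":0},{"delta_pos":[0.16,0,0],"twist":[0,0,0],"jaw":0},{"delta_pos":[0.2,0,0],"twist":[0,0,0],"jaw":0},{"delta_pos":[0.24,0,0],"twist":[0,0,0],"jaw":0},{"delta_pos":[0.28,0,0],"twist":[0,0,0],"jaw":0},{"delta_pos":[0.32,0,0],"twist":[0,0,0],"jaw":0},{"delta_pos":[0.36,0,0],"twist":[0,0,0],"jaw":0},{"delta_pos":[0.4,0,0],"twist":[0,0,0],"jaw":0}]'; python3 - <<'E'
from h import *
to([564.2,214.2,185],-14.5);print(telemetry.sense()['wrist_torque'].round(3))
s=cap('scene')
im=cv2.cvtColor(s['frame'],cv2.COLOR_RGB2BGR)[180:260,260:340]
cv2.imwrite('pics/c7.png',cv2.resize(im,(640,640)[:2],interpolation=cv2.INTER_CUBIC)[:600])
E
```

```text
time_s: 12.32
eef_pos: [631.6, 196.3, 185.0]
ee_rot: [-0.701, 0.701, -0.089, 0.089]
force: [-0.7, 0.2, -5.2]
grip_width: 0.239
t 12.32 pos [631.56 196.35 184.98] yaw -14.5 F [-0.69  0.18 -5.25] g 0.239
dpos cm [-6.969e+00 -3.000e-03  4.200e-02] twist [0.0001 0.     0.0001]
[0.101 0.221 0.004]
```

View pics/c7.png

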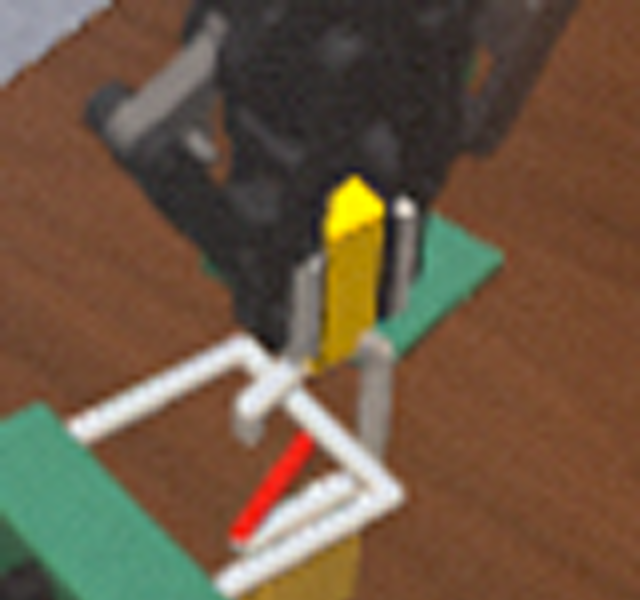

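```bash
python3 -m handwheel '[{"delta_pos":[0.03,0,0],"twist":[0,0,0],"jaw":0},{"delta_pos":[0.06,0,0],"twist":[0,0,0],"jaw":0},{"delta_pos":[0.09,0,0],"twist":[0,0,0],"jaw":0},{"delta_pos":[0.12,0,0],"twist":[0,0,0],"jaw":0},{"delta_pos":[0.15,0,0],"twist":[0,0,0],"jaw":0},{"delta_pos":[0.18,0,0],"twist":[0,0,0],"jaw":0},{"delta_pos":[0.21,0,0],"twist":[0,0,0],"jaw":0},{"delta_pos":[0.24,0,0],"twist":[0,0,0],"jaw":0},{"delta_pos":[0.27,0,0],"twist":[0,0,0],"jaw":0},{"delta_pos":[0.3,0,0],"twist":[0,0,0],"jaw":0}]'; python3 - <<'E'
from h import *
to([564.2,214.2,185],-14.5);print(telemetry.sense()['wrist_torque'].round(3))
s=cap('scene')
im=cv2.cvtColor(s['frame'],cv2.COLOR_RGB2BGR)[180:260,260:340]
cv2.imwrite('pics/c8.png',cv2.resize(im,(640,640)[:2],interpolation=cv2.INTER_CUBIC)[:600])
E
```

```text
time_s: 13.2
eef_pos: [634.7, 195.6, 185.6]
ee_rot: [0.702, -0.701, 0.089, -0.09]
force: [-0.1, 0.3, -2.0]
grip_width: 0.236
t 13.2 pos [634.69 195.62 185.57] yaw -14.5 F [-0.07  0.34 -2.01] g 0.236
dpos cm [-7.289  0.049  0.034] twist [-0.0004  0.      0.0011]
[-0.013  0.002  0.012]
```

View pics/c8.png

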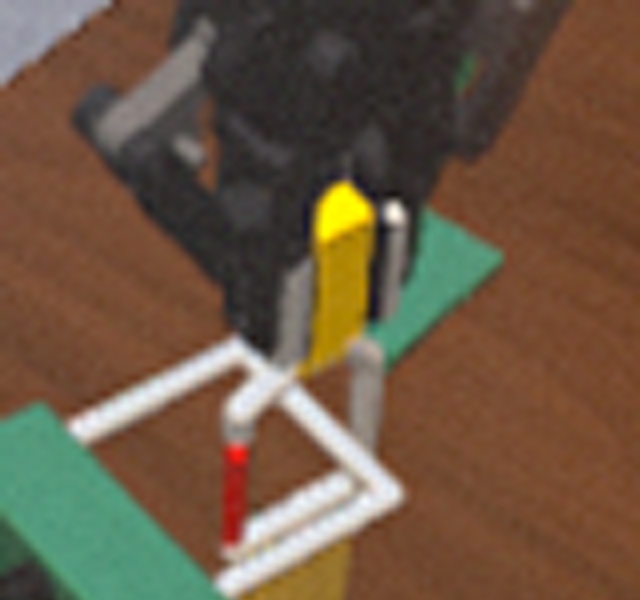

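The gate has sprung shut, a vertical red rod at (235,495), with the bar inside and the force at zero. I centre the bar under the crown by backing off 4 mm, then lower gently.

```bash
python3 -m handwheel '[{"delta_pos":[0,0,0],"twist":[0,0,0],"jaw":0},{"delta_pos":[-0.1,0,0],"twist":[0,0,0],"jaw":0},{"delta_pos":[-0.2,0,0],"twist":[0,0,0],"jaw":0},{"delta_pos":[-0.3,0,0],"twist":[0,0,0],"jaw":0},{"delta_pos":[-0.4,0.1,0],"twist":[0,0,0],"jaw":0},{"delta_pos":[-0.4,0.3,0],"twist":[0,0,0],"jaw":0},{"delta_pos":[-0.4,0.6,0],"twist":[0,0,0],"jaw":0},{"delta_pos":[-0.4,0.9,0],"twist":[0,0,0],"jaw":0},{"delta_pos":[-0.4,1.15,0],"twist":[0,0,0],"jaw":0},{"delta_pos":[-0.4,1.3,0],"twist":[0,0,0],"jaw":0}]'; python3 - <<'E'
from h import *
to([564.2,214.2,168.7],-14.5);print(telemetry.sense()['wrist_torque'].round(3))
s=cap('scene')
im=cv2.cvtColor(s['frame'],cv2.COLOR_RGB2BGR)[180:260,260:340]
cv2.imwrite('pics/d1.png',cv2.resize(im,(640,640)[:2],interpolation=cv2.INTER_CUBIC)[:600])
E
```

```text
time_s: 14.08
eef_pos: [630.4, 196.6, 171.4]
ee_rot: [-0.701, 0.702, -0.089, 0.089]
force: [-0.8, 1.1, -2.5]
grip_width: 0.236
t 14.08 pos [630.4  196.62 171.42] yaw -14.5 F [-0.81  1.09 -2.46] g 0.236
dpos cm [-6.849  0.276  0.045] twist [ 0.0003 -0.     -0.0007]
[ 0.04  -0.018 -0.075]
```

View pics/d1.png

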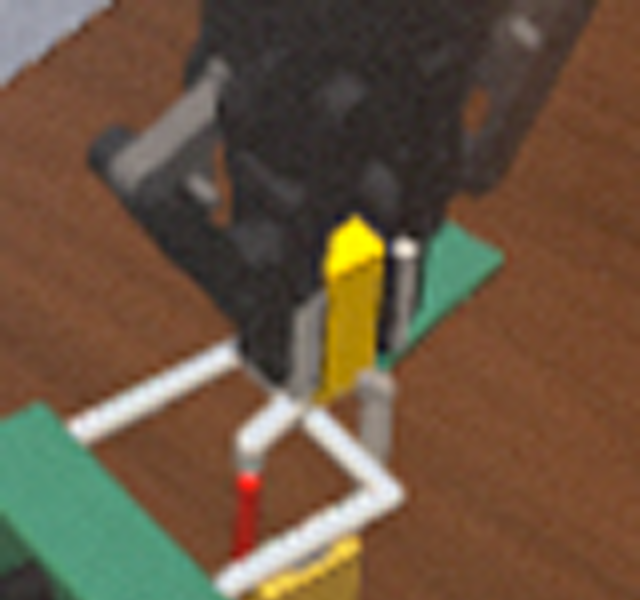

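```bash
python3 -m handwheel '[{"delta_pos":[0,0.03,0],"twist":[0,0,0],"jaw":0},{"delta_pos":[0,0.06,0],"twist":[0,0,0],"jaw":0},{"delta_pos":[0,0.09,0],"twist":[0,0,0],"jaw":0},{"delta_pos":[0,0.12,0],"twist":[0,0,0],"jaw":0},{"delta_pos":[0,0.15,0],"twist":[0,0,0],"jaw":0},{"delta_pos":[0,0.18,0],"twist":[0,0,0],"jaw":0},{"delta_pos":[0,0.2,0],"twist":[0,0,0],"jaw":0},{"delta_pos":[0,0.22,0],"twist":[0,0,0],"jaw":0},{"delta_pos":[0,0.22,0],"twist":[0,0,0],"jaw":0},{"delta_pos":[0,0.22,0],"twist":[0,0,0],"jaw":0}]'; python3 - <<'E'
from h import *
to([564.2,214.2,168.7],-14.5);print(telemetry.sense()['wrist_torque'].round(3))
E
```

```text
time_s: 14.97
eef_pos: [630.5, 196.7, 169.9]
ee_rot: [0.701, -0.701, 0.089, -0.089]
force: [-0.4, 0.1, -3.1]
grip_width: 0.239
t 14.97 pos [630.53 196.65 169.85] yaw -14.49 F [-0.43  0.13 -3.09] g 0.239
dpos cm [-6.861  0.115  0.039] twist [-0.      0.0001  0.    ]
[-0.    -0.028  0.044]
```

```bash
python3 -m handwheel '[{"delta_pos":[0,0.02,0],"twist":[0,0,0],"jaw":0},{"delta_pos":[0,0.04,0],"twist":[0,0,0],"jaw":0},{"delta_pos":[0,0.06,0],"twist":[0,0,0],"jaw":0},{"delta_pos":[0,0.08,0],"twist":[0,0,0],"jaw":0},{"delta_pos":[0,0.09,0],"twist":[0,0,0],"jaw":0},{"delta_pos":[0,0.1,0],"twist":[0,0,0],"jaw":0},{"delta_pos":[0,0.11,0],"twist":[0,0,0],"jaw":0},{"delta_pos":[0,0.12,0],"twist":[0,0,0],"jaw":0},{"delta_pos":[0,0.12,0],"twist":[0,0,0],"jaw":0},{"delta_pos":[0,0.12,0],"twist":[0,0,0],"jaw":0}]'; python3 - <<'E'
from h import *
to([564.2,214.2,168.7],-14.5);print(telemetry.sense()['wrist_torque'].round(3))
E
```

```text
time_s: 15.8
eef_pos: [630.5, 196.7, 168.7]
ee_rot: [0.701, -0.701, 0.089, -0.089]
force: [0.3, -0.3, -2.3]
grip_width: 0.241
t 15.8 pos [630.53 196.67 168.68] yaw -14.5 F [ 0.33 -0.31 -2.31] g 0.241
dpos cm [-6.861e+00 -2.000e-03  3.700e-02] twist [-0.      0.0001  0.    ]
[-0.035  0.014 -0.007]
```

```bash
python3 -m handwheel '[{"delta_pos":[0,0.01,0],"twist":[0,0,0],"jaw":0},{"delta_pos":[0,0.02,0],"twist":[0,0,0],"jaw":0},{"delta_pos":[0,0.03,0],"twist":[0,0,0],"jaw":0},{"delta_pos":[0,0.04,0],"twist":[0,0,0],"jaw":0},{"delta_pos":[0,0.05,0],"twist":[0,0,0],"jaw":0},{"delta_pos":[0,0.06,0],"twist":[0,0,0],"jaw":0},{"delta_pos":[0,0.06,0],"twist":[0,0,0],"jaw":0},{"delta_pos":[0,0.06,0],"twist":[0,0,0],"jaw":0},{"delta_pos":[0,0.06,0],"twist":[0,0,0],"jaw":0},{"delta_pos":[0,0.06,0],"twist":[0,0,0],"jaw":0}]'; python3 - <<'E'
from h import *
to([564.2,214.2,168.7],-14.5);print(telemetry.sense()['wrist_torque'].round(3))
E
```

```text
time_s: 16.63
eef_pos: [630.6, 196.7, 168.3]
ee_rot: [0.701, -0.701, 0.089, -0.089]
force: [-1.4, -0.2, 1.8]
grip_width: 0.24
t 16.63 pos [630.6  196.67 168.27] yaw -14.5 F [-1.43 -0.19  1.77] g 0.24
dpos cm [-6.867 -0.045  0.035] twist [-0.0001  0.0001  0.0003]
[ 0.008  0.141 -0.009]
```

The vertical force went from -2.5 to +1.8 N, so the crown rests on the bar. I open gently.

```bash
python3 -m handwheel '[{"delta_pos":[0,0,0],"twist":[0,0,0],"jaw":0.22},{"delta_pos":[0,0,0],"twist":[0,0,0],"jaw":0.25},{"delta_pos":[0,0,0],"twist":[0,0,0],"jaw":0.27},{"delta_pos":[0,0,0],"twist":[0,0,0],"jaw":0.29},{"delta_pos":[0,0,0],"twist":[0,0,0],"jaw":0.32},{"delta_pos":[0,0,0],"twist":[0,0,0],"jaw":0.36},{"delta_pos":[0,0,0],"twist":[0,0,0],"jaw":0.42},{"delta_pos":[0,0,0],"twist":[0,0,0],"jaw":0.5},{"delta_pos":[0,0,0],"twist":[0,0,0],"jaw":0.6},{"delta_pos":[0,0,0],"twist":[0,0,0],"jaw":0.7}]' 20; python3 - <<'E'
from h import *
to([564.2,214.2,168.7],-14.5)
s=cap('scene')
im=cv2.cvtColor(s['frame'],cv2.COLOR_RGB2BGR)[170:270,240:340]
cv2.imwrite('pics/d2.png',cv2.resize(im,(600,600)[:2],interpolation=cv2.INTER_CUBIC)[:600])
E
```

```text
time_s: 17.47
eef_pos: [630.5, 196.7, 168.0]
ee_rot: [-0.701, 0.701, -0.089, 0.089]
force: [-0.4, -0.4, -0.3]
grip_width: 0.698
t 17.47 pos [630.53 196.66 168.04] yaw -14.49 F [-0.37 -0.39 -0.25] g 0.698
dpos cm [-6.861 -0.066  0.038] twist [0.     0.0001 0.    ]
```

View pics/d2.png

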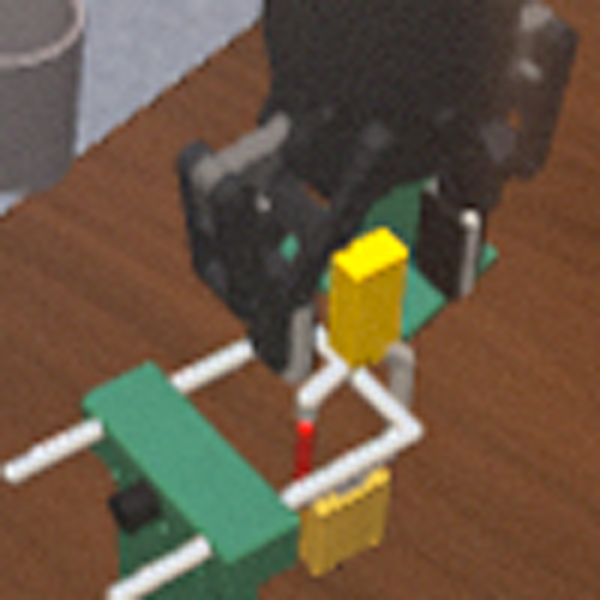

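The hook hangs free and upright at (370,290) with clear space to both fingers and its gate shut at (303,450). I withdraw straight up.

```bash
python3 -m handwheel '[{"delta_pos":[0,-0.3,0],"twist":[0,0,0],"jaw":0.75},{"delta_pos":[0,-0.8,0],"twist":[0,0,0],"jaw":0.8},{"delta_pos":[0,-1.6,0],"twist":[0,0,0],"jaw":0.8},{"delta_pos":[0,-2.6,0],"twist":[0,0,0],"jaw":0.8},{"delta_pos":[0,-3.8,0],"twist":[0,0,0],"jaw":0.8},{"delta_pos":[0,-5,0],"twist":[0,0,0],"jaw":0.8},{"delta_pos":[0,-6.5,0],"twist":[0,0,0],"jaw":0.8},{"delta_pos":[0,-8,0],"twist":[0,0,0],"jaw":0.8},{"delta_pos":[0,-9.5,0],"twist":[0,0,0],"jaw":0.8},{"delta_pos":[0,-11,0],"twist":[0,0,0],"jaw":0.8}]'
python3 -m handwheel '[{"delta_pos":[0,0,0],"twist":[0,0,0],"jaw":0.8},{"delta_pos":[0,0,0],"twist":[0,0,0],"jaw":0.8},{"delta_pos":[0,0,0],"twist":[0,0,0],"jaw":0.8},{"delta_pos":[0,0,0],"twist":[0,0,0],"jaw":0.8},{"delta_pos":[0,0,0],"twist":[0,0,0],"jaw":0.8},{"delta_pos":[0,0,0],"twist":[0,0,0],"jaw":0.8},{"delta_pos":[0,0,0],"twist":[0,0,0],"jaw":0.8},{"delta_pos":[0,0,0],"twist":[0,0,0],"jaw":0.8},{"delta_pos":[0,0,0],"twist":[0,0,0],"jaw":0.8},{"delta_pos":[0,0,0],"twist":[0,0,0],"jaw":0.8}]'
python3 - <<'E'
from h import *
a=cap('scene')['frame'][170:270,240:340]
s=cap('scene');b=s['frame'][170:270,240:340]
print(np.abs(a.astype(int)-b)[50:].mean())
cv2.imwrite('pics/d3.png',cv2.resize(cv2.cvtColor(b,cv2.COLOR_RGB2BGR),(600,600),interpolation=cv2.INTER_CUBIC))
cv2.imwrite('pics/d4.png',cv2.cvtColor(s['frame'],cv2.COLOR_RGB2BGR))
E
```

```text
time_s: 18.35
eef_pos: [630.5, 196.7, 280.1]
ee_rot: [0.702, -0.701, 0.089, -0.09]
force: [0.6, 0.1, 0.1]
grip_width: 0.802
time_s: 19.18
eef_pos: [630.5, 196.7, 278.0]
ee_rot: [0.701, -0.701, 0.089, -0.089]
force: [-0.7, -0.5, -0.1]
grip_width: 0.799
2.6666
```

View pics/d3.png

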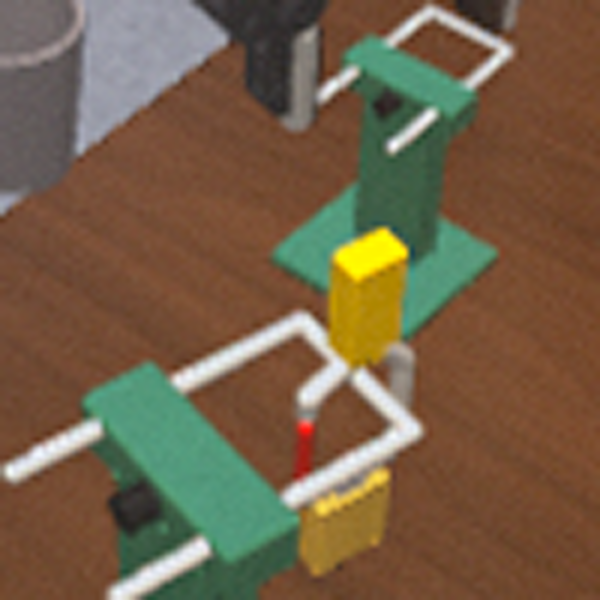

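View pics/d4.png

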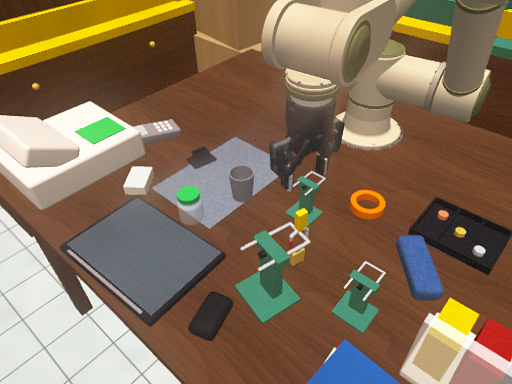

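The hook hangs at (370,300) in the crop, with its gate shut at (303,450), the gripper well clear and the bystanders where they were. I hand the job in.

```bash
python3 -c "
from rig import ctrl
print(ctrl.finish_job())"
```

```text
the job is handed in; nothing more can be done
None
```

The snap hook is clipped onto the front bar of the large green bracket and hangs there by itself. I handed the job in at about 19 s of the 58 s allowed; no verdict was reported.

- **What I did:** I gripped the yellow block from above and lifted the hook out of its dock. I pressed its gate level against the bar until it snapped shut, then backed off 4 mm and lowered the hook until the bar took its weight. I then released it and withdrew straight up.
- **Forces:** The readings, taken at the end of each move, showed at most about 2.5 N sideways and 3 N extra downward while pressing. About 4.5 N rested on the bar just before release. Short peaks between readings, such as at the snap, were not seen.
- **Last checks:** The final pictures show the gate shut, the bar under the crown, and the hook upright between the side rods. Two consecutive pictures showed no movement by eye; the small pixel difference between them (2.7 grey levels) I took as noise. The gripper ended about 110 mm above its release position, and the bystanders looked unmoved, though I did not measure them.
- **Disagreements:** The two cameras differed by 2 to 3 mm on the loop and by up to 5 mm on the hook and dock. This was within the tolerances, and I used the scene view for the approach. No check failed.

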